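# Find the release notch by feel and free the board clamp

### The job

The clamp on the circuit-board fixture is released by a key hidden in one notch of the fixture's raised rail. With closed fingers, touch down on the start block (the rail end with the small steel pin), slide a fingertip along the top of the rail until it finds the notch, press the key inside it fully down so that the clamp opens, and then move clear. Do not push the clamp itself, and leave the board and everything else lying where it is: nothing is to be picked up.

Things in the scene. Friction and masses are not known exactly. Their poses are not given: they have to be found in the camera images.
- fixture: Aluminium plate 200 x 372 x 14 mm; along its robot-side edge stands the rail: a straight level grey bar 44 mm wide, 372 mm long, top 50 mm above the table. Origin at table height under the middle of the rail: x across the rail away from the robot, over the plate; y along the rail towards the start block; z up.
- rail_start (a point): Point on top of the start block, on the rail's centre line, where to touch down. Axes as the fixture: the rail runs from here along -y. The block is plain and reaches 24 mm from here along -y and 36 mm along +y; its steel pin, 10 mm thick, 18 mm high, stands 28 mm from here along +y.
- rail_end (a point): Point on top of the rail, on its centre line, at the very end opposite the start block; 336 mm from rail_start, axes as the fixture.
- start_block: First 60 mm of the rail, the block with the steel pin; origin under its centre at table height, axes as the fixture.
- lead_tile: The next 52 mm of rail, never notched; origin under its centre at table height. Five more 52 mm tiles follow along -y in unknown order. All six show a black patch, 40 mm along the rail by 38 mm across, alike from above; on five it is flush with the top, on one of the last five it is the key, sunk in the notch.
- rail_mid (a point): Point on the rail's top at the middle of its length, axes as the fixture. The notch is 40 mm long, centred in its 52 mm tile, and 12 mm deep down to the key; across the rail it is 38 mm, open on the robot's side (-x), closed by a 6 mm wall on +x, so its middle lies 3 mm to the -x side of the centre line.
- release_key (a joint): How far the release key is pressed, in m: 0 as it starts, 12 mm below the rail top; 0.006 fully down on its stop (18 mm below the rail top). It moves straight down, takes about 5 to 8 N, and has no return spring: it stays where it is left.
- clamp: Steel clamp 31 x 80 x 6 mm with a small black grip, over the board's edge on the side away from the rail, 25 mm above the table. It slides along the fixture's +x, linked to the key: 2 mm for every 1 mm of the key. Origin on its underside at fixture x = 132 mm when closed, 144 mm when open; axes as the fixture.
- board: Loose green circuit board 75 x 100 x 4 mm lying on the fixture plate (14 mm high) between two locators behind the rail; origin under its centre.
- brass_block_a: Loose brass block 22 x 45 x 22 mm with a small pin on top, on the fixture plate behind the rail near the start block; origin under its centre.
- brass_block_b: The same, near the rail's other end.
- screwdriver: Loose screwdriver 160 mm long lying on the table, to the left of the fixture.
- flux_bottle: Loose bottle 40 mm across, 85 mm high, on the table at the far left; origin under its centre.
- solder_spool: Loose metal spool 56 mm across, 40 mm high, on the table at the far right; origin under its centre.
- parts_tray: Loose black divided tray 90 x 120 x 25 mm on the table to the right; origin under its centre.

How it is judged:
By the outcome, as a careful person would: the job done as asked, in the order asked, and still so for the second after the job is handed in, with the robot touching nothing.
It also fails if it takes over 69 s, if anything falls off the work surface, if the arm or the gripper's body presses on something with over 40 N, if the wrist force passes 120 N, or if a joint passes its speed limit or range.

### The arm

A 7-joint arm with a two-finger parallel gripper is mounted at the origin on the work surface. World frame = base frame: x ahead of the robot, y to its left, z up, the work surface at z = 0. Lengths are in mm, angles in rad, forces in N, time in s.
With the tool pointing down it reaches from about 400 to 875 mm from the base axis. Payload 6.5 kg.
Tool frame: the origin (TCP) lies at the centre of the arm's flange, where the gripper is bolted on; the fingertips stand 166 mm ahead of it and the grasp point (between the pads) lies 147 mm ahead of it; z points along the fingers, x is the direction in which the jaws open and shut, and the axes are right-handed (so a half turn about z gives the same grasp; the last joint's range is limited). The gripper opens to 88 mm and grips with 3 to 60 N. Pads are 18 mm wide; open, the fingers measure 123 mm over their backs; the gripper's body (75 mm by 187 mm) begins 45 mm behind the grasp point.
Start: joints at [-1.347, 0.536, -0.004, 1.538, 0.003, 1.067, -0.071], TCP at [185.735, 622.891, 404.716] pointing down, gripper open.
Joint ranges: [-2.7, 2.7], [-0.37, 2.16], [-1.27, 1.26], [0.24, 2.4], [-1.31, 4.45], [0.19, 1.91], [-2.76, 2.76]. Speed limits (rad/s): [2.39, 2.39, 3.14, 3.14, 3.14, 3.14, 3.14].

### API

Orientations are given as a rotation vector (axis times angle).
In Python, from workcell import arm gives the robot as it stands.
- The arm moves only by the tool send_rows, never from a script. Its argument "plan" is a list of rows, each a list of 3 entries, a list of its own where there are three numbers: the shift along the tool's x, y, z in mm, then the turn, a rotation vector about the tool's x, y, z in degrees, then the finger opening in mm, from 0 to 88.1. In form: [[[x, y, z], [wx, wy, wz], grip], ...]. A call has exactly 10 rows; each row shifts and turns the pose as measured when the row begins, along the tool's axes as they then stand; what a row does not reach is not made up. A row lasts 1/10 s, in which the tool goes at most 50 mm and 8.59 degrees, less where a joint would pass 70% of its speed; a pose out of reach is approached as far as the arm can. A call with a gripper value outside its range is refused whole. The fingers move at their own pace and stop on an object; the grip force is fixed at half the most. Time passes only in rows, so rows that do not move let the fingers close, or fill a call up. It gives the time, the measured TCP pose, the force and the opening at its end, in the units of the state.
- arm.get_obs(): the state, without advancing time (a new reading comes with each control period).
- arm.capture(name): name is "scene" or "top"; returns (picture, depth): 400x640x3 uint8, red, green, blue; 400x640 float32, mm along the optical axis (not along the pixel's ray), 0 where there is no reading.
- arm.camera_params(name): a dict with "intrinsics" (3x3 intrinsics, pixels), "k1" (the pictures are not rectified: a ray, as slopes to the right and down, at radius r is drawn at 1 + k1 r^2 times it, then the intrinsics apply), "world_from_camera" (4x4, takes a point from camera to world coordinates). Camera axes: x right, y down, z forward; pixel columns grow to the right and rows downward; lengths in mm; the calibration is good to about 2 mm. A picture is of the moment at which its call begins. camera_params takes no time and is no camera call.
- arm.job_done(): hands the job in, once; it reports no verdict.
The state is a dict: "clock": time; "q": joint angles; "qvel": joint speeds; "tau": joint torques, N m; "ee_pos": TCP position; "ee_rot": TCP orientation; "force": force on the tool from outside, world axes, zero at the start; "moment": the same for the moment, N m; "width": finger opening in mm.
Only numpy, scipy, OpenCV 4.12 (cv2) and the standard library are available. Lean on these libraries where they do the work, as an engineer would, in place of code of your own. Each camera call takes 0.05 s, during which the arm holds its last target.

## Working session

There is one attempt and no reset: what is moved stays moved. The work goes in short steps, Python scripts to look and compute and a tool call to move; the robot and the scene stay as the last step left them, time stands still between calls to the robot, and variables do not carry over. Pictures are saved under pics/ and viewed, and the job is handed in when it is done.

Besides the shell and the picture viewer there is one more tool, called after "Call:" by a JSON object that holds its "api" and its "payload". send_rows: Moves the arm, as the interface text tells. Its arguments: {"type":"object","properties":{"plan":{"type":"array","items":{"type":"array"}}},"required":["plan"]}

```bash
mkdir -p pics; ls
cat > h.py <<'E'
import numpy as np, cv2
from workcell import arm
from scipy.spatial.transform import Rotation as R
def cap(n,f):
    im,d=arm.capture(n); cv2.imwrite('pics/'+f+'.png',im[:,:,::-1]); np.savez(f,im=im,d=d); return im,d
def world(n,d):
    p=arm.camera_params(n);K=np.array(p['intrinsics']);k1=p['k1']
    T=np.array(p['world_from_camera'])
    h,w=d.shape;u,v=np.meshgrid(np.arange(w),np.arange(h))
    pts=np.stack([u,v],-1).reshape(-1,1,2).astype(float)
    r=cv2.undistortPoints(pts,K,np.array([k1,0,0,0,0.])).reshape(h,w,2)
    c=np.dstack([r*d[...,None],d]); return c@T[:3,:3].T+T[:3,3]
E
python3 - <<'E'
from h import *
o=arm.get_obs();print(o)
for n in('scene','top'):
    im,d=cap(n,n+'0');print(arm.camera_params(n))
E
```

```text
pics
{'clock': 0.0, 'q': array([-1.34719656,  0.53716586, -0.00443477,  1.53884966,  0.00266409,
        1.06729999, -0.07121919]), 'qvel': array([ 0.00066201, -0.00090099,  0.00187065, -0.00077108, -0.00165108,
        0.00031514,  0.0007615 ]), 'tau': array([ 2.11336902e-05, -5.70985579e+01,  9.91076566e-01, -2.51598126e+01,
       -5.61970635e-02,  1.78985344e-02,  1.64482653e-04]), 'ee_pos': array([185.65857444, 622.58440426, 403.84823696]), 'ee_rot': array([ 2.51791018e+00,  1.87680269e+00, -1.97806185e-03]), 'force': array([ 0.64090703,  0.08898952, -0.17119277]), 'moment': array([-0.00917576,  0.0157222 , -0.03055083]), 'width': 87.9865382886345}
{'intrinsics': array([[426.67065836,   0.        , 318.95510716],
       [  0.        , 426.67065836, 199.65911252],
       [  0.        ,   0.        ,   1.        ]]), 'k1': -0.07585025566483787, 'world_from_camera': array([[ 7.04196942e-01,  5.88630015e-01, -3.97015583e-01,
         9.54041278e+02],
       [ 7.10002267e-01, -5.82350609e-01,  3.95935032e-01,
        -4.28455295e+02],
       [ 1.85697783e-03, -5.60698202e-01, -8.28018162e-01,
         9.22463481e+02],
       [ 0.00000000e+00,  0.00000000e+00,  0.00000000e+00,
         1.00000000e+00]])}
{'intrinsics': array([[493.93636907,   0.        , 321.30012051],
       [  0.        , 493.93636907, 189.73629907],
       [  0.        ,   0.        ,   1.        ]]), 'k1': -0.05692315780615757, 'world_from_camera': array([[ 1.64371645e-02, -9.84219283e-01,  1.76188032e-01,
         2.97057418e+02],
       [-9.99863061e-01, -1.65179305e-02,  1.00828570e-03,
         6.63404893e+00],
       [ 1.91788744e-03, -1.76180479e-01, -9.84356013e-01,
         1.30545017e+03],
       [ 0.00000000e+00,  0.00000000e+00,  0.00000000e+00,
         1.00000000e+00]])}
```

View pics/scene0.png

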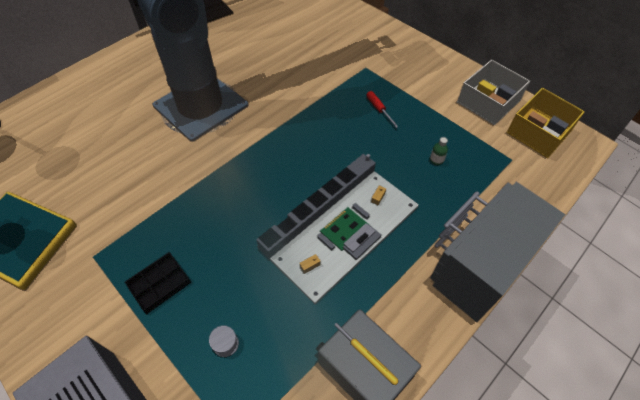

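View pics/top0.png

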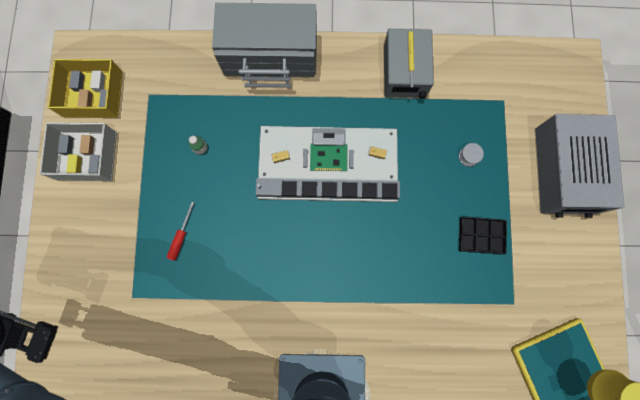

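The scene camera shows the rail from pixel (265,240) to its pin end at (370,160). In the top view the rail runs along row ~189, from the start block at column 258 to column 399. Next I'll measure it with depth.

Run:
```python
from h import *
for n in('scene','top'):
    z=np.load(n+'0.npz');d=z['d'];im=z['im'];W=world(n,d)
    x,y,zz=W[...,0],W[...,1],W[...,2]
    tab=(abs(zz)<8)&(x>400)&(x<750)&(abs(y)<250);print(n,'table z',np.median(zz[tab]),tab.sum())
    m=(zz>42)&(zz<56)&(x>380)&(x<640)&(y>-220)&(y<260)
    k,l,st,c=cv2.connectedComponentsWithStats(m.astype(np.uint8))
    for i in range(1,k):
        if st[i,4]>300:
            P=W[l==i]; xy=P[:,:2].astype(np.float32)
            print(st[i],cv2.minAreaRect(xy),np.median(P[:,2]),P[:,:2].min(0),P[:,:2].max(0))
im=np.load('top0.npz')['im'];c=im[110:215,240:415];cv2.imwrite('pics/t0z.png',cv2.resize(c[:,:,::-1],None,fx=4.5,fy=4.5,interpolation=cv2.INTER_CUBIC))
im=np.load('scene0.npz')['im'];c=im[140:310,245:430];cv2.imwrite('pics/s0z.png',cv2.resize(c[:,:,::-1],None,fx=3.5,fy=3.5,interpolation=cv2.INTER_CUBIC))
```

```text
scene table z 0.8017144667306866 12041
[ 257  154  119   98 2201] ((532.6978149414062, -7.81805419921875), (47.44955825805664, 371.91754150390625), 0.15139445662498474) 50.21572916858679 [ 508.8538122  -193.73045375] [556.87162823 178.17095935]
top table z -1.0662618896215008 13409
[ 256  178  144   20 2219] ((528.9066772460938, -8.050430297851562), (372.37139892578125, 45.85946273803711), 89.76435852050781) 48.233667561356015 [ 505.3765937  -194.32228134] [552.1442432  178.09036653]
```

View pics/t0z.png

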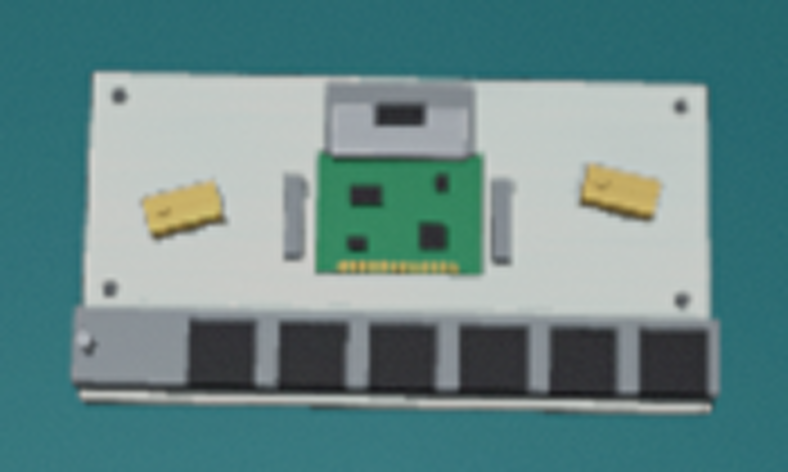

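View pics/s0z.png

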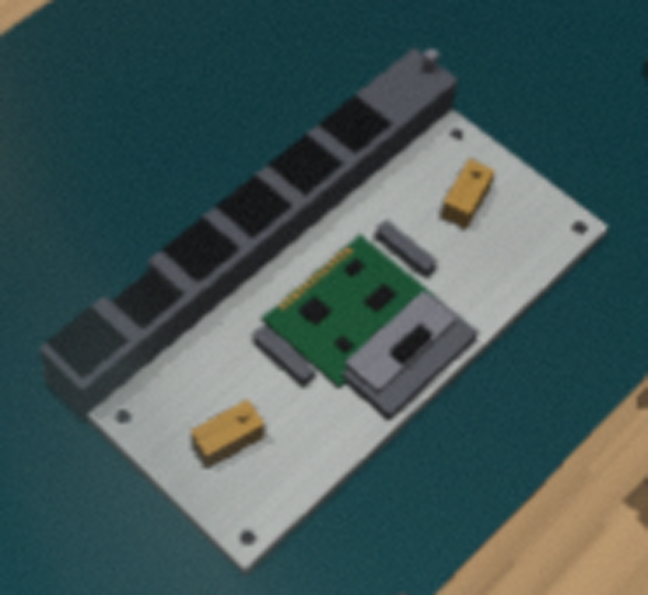

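```bash
cat >> h.py <<'E'
def plan(goal,yawx,n,dec=1):
    """rows from current to TCP goal (world), tool down with tool x at angle yawx(deg), n rows"""
    o=arm.get_obs();p=o['ee_pos'];Rc=R.from_rotvec(o['ee_rot'])
    x=np.array([np.cos(np.radians(yawx)),np.sin(np.radians(yawx)),0]);z=np.array([0,0,-1.])
    Rg=R.from_matrix(np.stack([x,np.cross(z,x),z],1))
    rv=(Rc.inv()*Rg).as_rotvec()
    print('turn total deg',np.degrees(rv))
    for i in range(n):
        Ri=Rc*R.from_rotvec(rv*i/n)
        print([list(np.round(Ri.inv().apply((np.array(goal)-p)/n),dec)),list(np.round(np.degrees(rv/n),2))])
def st():
    o=arm.get_obs();Rm=R.from_rotvec(o['ee_rot']).as_matrix()
    print('t',round(o['clock'],2),'p',o['ee_pos'].round(2),'F',o['force'].round(2),'w',round(o['width'],2),'x',Rm[:,0].round(3),'z',Rm[:,2].round(3),'q',o['q'].round(2))
E
python3 - <<'E'
from h import *
st();plan([524.5,142,330],0,20)
for n in('scene','top'):
    W=world(n,np.load(n+'0.npz')['d'])
    for k in range(6):
        yc=178-60-26-52*k; m=(abs(W[...,1]-yc)<14)&(abs(W[...,0]-530)<10)&(W[...,2]>20); print(n,k,np.median(W[m][:,2]).round(1),m.sum())
E
```

```text
t 0.1 p [185.66 622.61 403.93] F [-0.15  0.43 -0.02] w 87.8 x [ 0.286  0.958 -0.002] z [-0.    -0.002 -1.   ] q [-1.35  0.54 -0.    1.54  0.    1.07 -0.07]
turn total deg [6.30716024e-02 7.33925149e-02 7.33991464e+01]
[[np.float64(-18.2), np.float64(23.1), np.float64(3.7)], [np.float64(0.0), np.float64(0.0), np.float64(3.67)]]
[[np.float64(-16.7), np.float64(24.2), np.float64(3.7)], [np.float64(0.0), np.float64(0.0), np.float64(3.67)]]
[[np.float64(-15.1), np.float64(25.2), np.float64(3.7)], [np.float64(0.0), np.float64(0.0), np.float64(3.67)]]
[[np.float64(-13.4), np.float64(26.1), np.float64(3.7)], [np.float64(0.0), np.float64(0.0), np.float64(3.67)]]
[[np.float64(-11.7), np.float64(27.0), np.float64(3.7)], [np.float64(0.0), np.float64(0.0), np.float64(3.67)]]
[[np.float64(-10.0), np.float64(27.7), np.float64(3.7)], [np.float64(0.0), np.float64(0.0), np.float64(3.67)]]
[[np.float64(-8.2), np.float64(28.2), np.float64(3.7)], [np.float64(0.0), np.float64(0.0), np.float64(3.67)]]
[[np.float64(-6.4), np.float64(28.7), np.float64(3.7)], [np.float64(0.0), np.float64(0.0), np.float64(3.67
[... 798 characters left out ...]
4(28.1), np.float64(3.7)], [np.float64(0.0), np.float64(0.0), np.float64(3.67)]]
[[np.float64(10.3), np.float64(27.5), np.float64(3.7)], [np.float64(0.0), np.float64(0.0), np.float64(3.67)]]
[[np.float64(12.0), np.float64(26.8), np.float64(3.7)], [np.float64(0.0), np.float64(0.0), np.float64(3.67)]]
[[np.float64(13.7), np.float64(26.0), np.float64(3.7)], [np.float64(0.0), np.float64(0.0), np.float64(3.67)]]
[[np.float64(15.4), np.float64(25.1), np.float64(3.7)], [np.float64(0.0), np.float64(0.0), np.float64(3.67)]]
scene 0 51.0 68
scene 1 50.7 75
scene 2 50.3 75
scene 3 50.7 79
scene 4 38.0 84
scene 5 50.0 89
top 0 48.2 83
top 1 48.3 86
top 2 49.1 83
top 3 48.1 83
top 4 36.5 81
top 5 48.2 79
```

Depth in both cameras puts the notch in the fifth tile (y≈-116). I'll still find it by sliding, as the task asks.

Call:
{"api": "send_rows", "payload": {"plan": [[[-18,23,3.5],[0,0,3.67],0],[[-16.5,24,3.5],[0,0,3.67],0],[[-15,25,3.5],[0,0,3.67],0],[[-13.5,26,3.5],[0,0,3.67],0],[[-11.5,27,3.5],[0,0,3.67],0],[[-10,27.5,3.5],[0,0,3.67],0],[[-8,28,3.5],[0,0,3.67],0],[[-6.5,28.5,3.5],[0,0,3.67],0],[[-4.5,29,3.5],[0,0,3.67],0],[[-2.5,29,3.5],[0,0,3.67],0]]}}

```text
clock: 1.1
ee_pos: [353.3, 375.5, 364.1]
ee_rot: [2.987, 0.963, -0.011]
force: [-0.4, 0.1, -0.0]
width: 10.3
```

Run:
```python
from h import *
st();plan([524.5,142,280],0,14)
```

```text
t 1.1 p [353.33 375.52 364.11] F [-0.42  0.15 -0.02] w 10.3 x [ 0.812  0.584 -0.007] z [-0.006 -0.005 -1.   ] q [-1.06  0.37  0.2   1.94 -0.09  0.86 -0.19]
turn total deg [ 0.15332543  0.39296544 35.74989079]
[[np.float64(0.2), np.float64(20.7), np.float64(6.0)], [np.float64(0.01), np.float64(0.03), np.float64(2.55)]]
[[np.float64(1.1), np.float64(20.6), np.float64(6.0)], [np.float64(0.01), np.float64(0.03), np.float64(2.55)]]
[[np.float64(2.1), np.float64(20.6), np.float64(6.0)], [np.float64(0.01), np.float64(0.03), np.float64(2.55)]]
[[np.float64(3.0), np.float64(20.5), np.float64(6.0)], [np.float64(0.01), np.float64(0.03), np.float64(2.55)]]
[[np.float64(3.9), np.float64(20.3), np.float64(6.0)], [np.float64(0.01), np.float64(0.03), np.float64(2.55)]]
[[np.float64(4.8), np.float64(20.1), np.float64(6.0)], [np.float64(0.01), np.float64(0.03), np.float64(2.55)]]
[[np.float64(5.7), np.float64(19.9), np.float64(6.0)], [np.float64(0.01), np.float64(0.03), np.float64(2.55)]]
[[np.float64(6.5), np.float64(19.6), np.float64(6.0)], [np.float64(0.01), np.float64(0.03), np.float64(2.55)]]
[[np.float64(7.4), np.float64(19.3), np.float64(6.0)], [np.float64(0.01), np.float64(0.03), np.float64(2.55)]]
[[np.float64(8.3), np.float64(19.0), np.float64(6.0)], [np.float64(0.01), np.float64(0.03), np.float64(2.55)]]
[[np.float64(9.1), np.float64(18.6), np.float64(6.0)], [np.float64(0.01), np.float64(0.03), np.float64(2.55)]]
[[np.float64(9.9), np.float64(18.2), np.float64(6.0)], [np.float64(0.01), np.float64(0.03), np.float64(2.55)]]
[[np.float64(10.7), np.float64(17.7), np.float64(6.0)], [np.float64(0.01), np.float64(0.03), np.float64(2.55)]]
[[np.float64(11.5), np.float64(17.2), np.float64(6.0)], [np.float64(0.01), np.float64(0.03), np.float64(2.55)]]
```

Call:
{"api": "send_rows", "payload": {"plan": [[[0.5,29,5],[0,0,3.6],0],[[2.5,28.9,5],[0,0,3.6],0],[[4,28.7,5],[0,0,3.6],0],[[6,28.4,5],[0,0,3.6],0],[[7.7,28,5],[0,0,3.6],0],[[9.5,27.5,5],[0,0,3.6],0],[[11.2,26.8,5],[0,0,3.6],0],[[13,26,5],[0,0,3.6],0],[[14.5,25.2,5],[0,0,3.6],0],[[16,24.2,5],[0,0,3.6],0]]}}

```text
clock: 2.1
ee_pos: [528.7, 129.9, 310.5]
ee_rot: [3.135, -0.047, -0.014]
force: [0.0, 0.4, 0.6]
width: 0.5
```

Run:
```python
from h import *
st();plan([524.5,142,236],0,10,2)
```

```text
t 2.1 p [528.67 129.91 310.53] F [0.03 0.4  0.56] w 0.5 x [ 1.    -0.03  -0.009] z [-0.009 -0.006 -1.   ] q [-0.62  0.51  0.39  1.91 -0.26  0.78 -0.12]
turn total deg [ 0.37406926  0.52218209 -1.70772883]
[[np.float64(-0.39), np.float64(-1.25), np.float64(7.45)], [np.float64(0.04), np.float64(0.05), np.float64(-0.17)]]
[[np.float64(-0.39), np.float64(-1.24), np.float64(7.45)], [np.float64(0.04), np.float64(0.05), np.float64(-0.17)]]
[[np.float64(-0.39), np.float64(-1.24), np.float64(7.45)], [np.float64(0.04), np.float64(0.05), np.float64(-0.17)]]
[[np.float64(-0.39), np.float64(-1.23), np.float64(7.45)], [np.float64(0.04), np.float64(0.05), np.float64(-0.17)]]
[[np.float64(-0.4), np.float64(-1.23), np.float64(7.45)], [np.float64(0.04), np.float64(0.05), np.float64(-0.17)]]
[[np.float64(-0.4), np.float64(-1.23), np.float64(7.45)], [np.float64(0.04), np.float64(0.05), np.float64(-0.17)]]
[[np.float64(-0.4), np.float64(-1.22), np.float64(7.45)], [np.float64(0.04), np.float64(0.05), np.float64(-0.17)]]
[[np.float64(-0.41), np.float64(-1.22), np.float64(7.45)], [np.float64(0.04), np.float64(0.05), np.float64(-0.17)]]
[[np.float64(-0.41), np.float64(-1.22), np.float64(7.45)], [np.float64(0.04), np.float64(0.05), np.float64(-0.17)]]
[[np.float64(-0.41), np.float64(-1.21), np.float64(7.45)], [np.float64(0.04), np.float64(0.05), np.float64(-0.17)]]
```

Call:
{"api": "send_rows", "payload": {"plan": [[[-0.5,-1.5,9],[0.05,0.06,-0.2],0],[[-0.5,-1.5,9],[0.05,0.06,-0.2],0],[[-0.5,-1.5,9],[0.05,0.06,-0.2],0],[[-0.5,-1.5,9],[0.05,0.06,-0.2],0],[[-0.5,-1.5,9],[0.05,0.06,-0.2],0],[[-0.5,-1.5,9],[0.05,0.06,-0.2],0],[[-0.5,-1.5,9],[0.05,0.06,-0.2],0],[[-0.5,-1.5,6],[0.05,0.06,-0.2],0],[[0,0,4],[0,0,0],0],[[0,0,0],[0,0,0],0]]}}

```text
clock: 3.1
ee_pos: [523.2, 142.8, 230.0]
ee_rot: [3.141, 0.002, -0.005]
force: [0.1, -0.8, 0.5]
width: 0.5
```

Run:
```python
from h import *
st();plan([524.5,142,220],0,10,2)
im,d=cap('scene','s1')
c=im[120:310,245:430];cv2.imwrite('pics/s1z.png',cv2.resize(c[:,:,::-1],None,fx=3,fy=3,interpolation=cv2.INTER_CUBIC))
im,d=cap('top','t1')
c=im[110:240,240:415];cv2.imwrite('pics/t1z.png',cv2.resize(c[:,:,::-1],None,fx=4.5,fy=4.5,interpolation=cv2.INTER_CUBIC))
```

```text
t 3.1 p [523.17 142.75 229.98] F [ 0.06 -0.8   0.46] w 0.47 x [ 1.     0.001 -0.003] z [-0.003 -0.    -1.   ] q [-0.59  0.64  0.31  1.95 -0.33  0.61 -0.06]
turn total deg [0.00599458 0.18150831 0.06451017]
[[np.float64(0.14), np.float64(0.08), np.float64(1.0)], [np.float64(0.0), np.float64(0.02), np.float64(0.01)]]
[[np.float64(0.14), np.float64(0.08), np.float64(1.0)], [np.float64(0.0), np.float64(0.02), np.float64(0.01)]]
[[np.float64(0.14), np.float64(0.08), np.float64(1.0)], [np.float64(0.0), np.float64(0.02), np.float64(0.01)]]
[[np.float64(0.13), np.float64(0.08), np.float64(1.0)], [np.float64(0.0), np.float64(0.02), np.float64(0.01)]]
[[np.float64(0.13), np.float64(0.08), np.float64(1.0)], [np.float64(0.0), np.float64(0.02), np.float64(0.01)]]
[[np.float64(0.13), np.float64(0.08), np.float64(1.0)], [np.float64(0.0), np.float64(0.02), np.float64(0.01)]]
[[np.float64(0.13), np.float64(0.08), np.float64(1.0)], [np.float64(0.0), np.float64(0.02), np.float64(0.01)]]
[[np.float64(0.13), np.float64(0.08), np.float64(1.0)], [np.float64(0.0), np.float64(0.02), np.float64(0.01)]]
[[np.float64(0.13), np.float64(0.08), np.float64(1.0)], [np.float64(0.0), np.float64(0.02), np.float64(0.01)]]
[[np.float64(0.13), np.float64(0.08), np.float64(1.0)], [np.float64(0.0), np.float64(0.02), np.float64(0.01)]]
```

View pics/s1z.png

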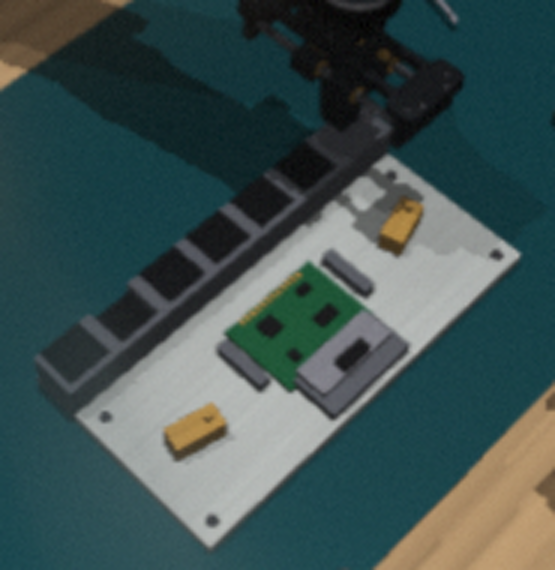

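View pics/t1z.png

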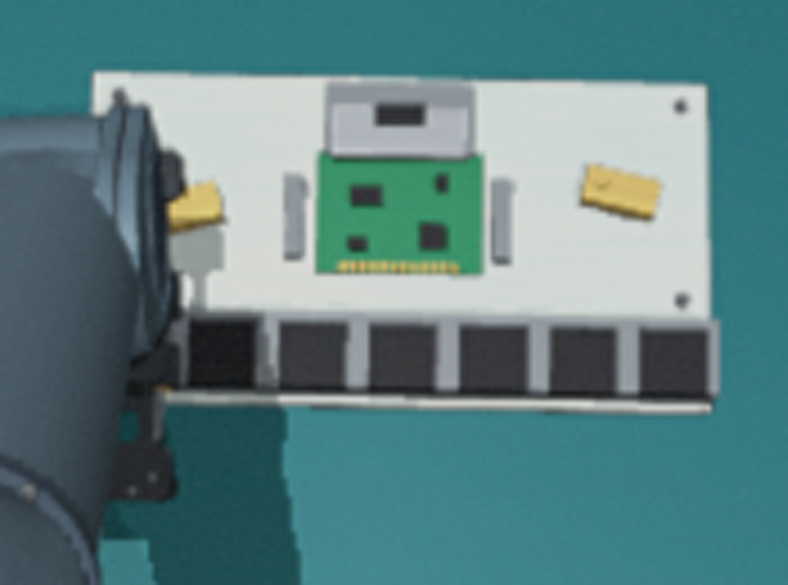

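The closed fingertip hangs just above the start block, near (360,110) in the scene zoom. Nothing has been disturbed. Now I'll touch down.

Call:
{"api": "send_rows", "payload": {"plan": [[[0.5,0,2],[0,0,0],0],[[0.5,0,2],[0,0,0],0],[[0,0,2],[0,0,0],0],[[0,0,2],[0,0,0],0],[[0,0,1.5],[0,0,0],0],[[0,0,1],[0,0,0],0],[[0,0,1],[0,0,0],0],[[0,0,1],[0,0,0],0],[[0,0,1],[0,0,0],0],[[0,0,1],[0,0,0],0]]}}

```text
clock: 4.2
ee_pos: [525.4, 142.4, 216.4]
ee_rot: [-3.141, -0.0, 0.0]
force: [-4.8, -1.3, 17.7]
width: 0.6
```

```bash
python3 -c "
from h import *
st()"
```

```text
t 4.2 p [525.35 142.43 216.44] F [-4.84 -1.31 17.7 ] w 0.56 x [ 1.  0. -0.] z [-0.     0.001 -1.   ] q [-0.58  0.66  0.3   1.94 -0.34  0.59 -0.05]
```

Contact confirmed: 17.7 N upward at TCP z = 216.4. I'll slide along -y (tool +y) with light pressure.

Call:
{"api": "send_rows", "payload": {"plan": [[[0,3,0.4],[0,0,0],0],[[0,3,0.4],[0,0,0],0],[[0,3,0.4],[0,0,0],0],[[0,3,0.4],[0,0,0],0],[[0,3,0.4],[0,0,0],0],[[0,3,0.4],[0,0,0],0],[[0,3,0.4],[0,0,0],0],[[0,3,0.4],[0,0,0],0],[[0,3,0.4],[0,0,0],0],[[0,3,0.4],[0,0,0],0]]}}

```text
clock: 5.2
ee_pos: [527.9, 120.8, 216.5]
ee_rot: [-3.125, -0.012, -0.012]
force: [-1.4, 4.4, 6.5]
width: 0.2
```

```bash
python3 -c "
from h import *
st()"
```

```text
t 5.2 p [527.89 120.8  216.55] F [-1.41  4.44  6.52] w 0.22 x [1.    0.008 0.008] z [ 0.008  0.017 -1.   ] q [-0.52  0.65  0.28  1.96 -0.35  0.57  0.01]
```

Add to h.py:
```python
_st=st
def st():
    _st();o=arm.get_obs();Rc=R.from_rotvec(o['ee_rot']);Rg=R.from_matrix(np.diag([1,-1,-1.]))
    print('tip',(o['ee_pos']+166*Rc.as_matrix()[:,2]).round(2),'turn needed deg',np.degrees((Rc.inv()*Rg).as_rotvec()).round(2))
```

```text
(no output)
```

Call:
{"api": "send_rows", "payload": {"plan": [[[-0.5,3.5,0.4],[-0.2,-0.1,0.1],0],[[-0.5,3.5,0.4],[-0.2,-0.1,0.1],0],[[-0.5,3.5,0.4],[-0.2,-0.1,0.1],0],[[-0.5,3.5,0.4],[-0.2,-0.1,0.1],0],[[-0.5,3.5,0.4],[-0.2,-0.1,0.1],0],[[-0.5,3.5,0.4],[-0.2,-0.1,0.1],0],[[-0.5,3.5,0.4],[-0.2,-0.1,0.1],0],[[-0.5,3.5,0.4],[-0.2,-0.1,0.1],0],[[-0.5,3.5,0.4],[-0.2,-0.1,0.1],0],[[-0.5,3.5,0.4],[-0.2,-0.1,0.1],0]]}}

```text
clock: 6.2
ee_pos: [527.4, 90.9, 216.5]
ee_rot: [3.134, -0.008, 0.005]
force: [0.9, 3.8, 5.0]
width: 0.4
```

```bash
python3 -c "
from h import *
st()"
```

```text
t 6.2 p [527.37  90.94 216.53] F [0.85 3.81 4.96] w 0.45 x [ 1.    -0.005  0.003] z [ 0.003 -0.008 -1.   ] q [-0.49  0.65  0.3   1.97 -0.33  0.57  0.03]
tip [527.87  89.69  50.53] turn needed deg [ 0.43 -0.17 -0.31]
```

Call:
{"api": "send_rows", "payload": {"plan": [[[-0.7,3.8,0.4],[-0.06,-0.05,0.02],0],[[-0.7,3.8,0.4],[-0.06,-0.05,0.02],0],[[-0.7,3.8,0.4],[-0.06,-0.05,0.02],0],[[-0.7,3.8,0.4],[-0.06,-0.05,0.02],0],[[-0.7,3.8,0.4],[-0.06,-0.05,0.02],0],[[-0.7,3.8,0.4],[-0.06,-0.05,0.02],0],[[-0.7,3.8,0.4],[-0.06,-0.05,0.02],0],[[-0.7,3.8,0.4],[-0.06,-0.05,0.02],0],[[-0.7,3.8,0.4],[-0.06,-0.05,0.02],0],[[-0.7,3.8,0.4],[-0.06,-0.05,0.02],0]]}}

```text
clock: 7.2
ee_pos: [524.5, 57.2, 216.5]
ee_rot: [3.133, -0.007, 0.011]
force: [0.3, 4.3, 5.6]
width: 0.3
```

```bash
python3 -c "
from h import *
st()"
```

```text
t 7.2 p [524.48  57.17 216.53] F [0.28 4.27 5.6 ] w 0.35 x [ 1.    -0.005  0.007] z [ 0.007 -0.008 -1.   ] q [-0.43  0.64  0.3   1.99 -0.32  0.55  0.09]
tip [525.63  55.78  50.54] turn needed deg [ 0.48 -0.4  -0.27]
```

Call:
{"api": "send_rows", "payload": {"plan": [[[-0.35,3.8,0.4],[-0.04,-0.08,0.0],0],[[-0.35,3.8,0.4],[-0.04,-0.08,0.0],0],[[-0.35,3.8,0.4],[-0.04,-0.08,0.0],0],[[-0.35,3.8,0.4],[-0.04,-0.08,0.0],0],[[-0.35,3.8,0.4],[-0.04,-0.08,0.0],0],[[-0.35,3.8,0.4],[-0.04,-0.08,0.0],0],[[-0.35,3.8,0.4],[-0.04,-0.08,0.0],0],[[-0.35,3.8,0.4],[-0.04,-0.08,0.0],0],[[-0.35,3.8,0.4],[-0.04,-0.08,0.0],0],[[-0.35,3.8,0.4],[-0.04,-0.08,0.0],0]]}}

```text
clock: 8.2
ee_pos: [524.6, 24.5, 216.5]
ee_rot: [3.138, 0.002, 0.004]
force: [-0.0, 4.9, 5.5]
width: 0.4
```

```bash
python3 -c "
from h import *
st()"
```

```text
t 8.2 p [524.63  24.48 216.5 ] F [-0.03  4.86  5.5 ] w 0.44 x [1.    0.001 0.003] z [ 0.003 -0.004 -1.   ] q [-0.36  0.64  0.29  1.99 -0.32  0.55  0.15]
tip [525.07  23.81  50.5 ] turn needed deg [ 0.23 -0.15  0.06]
```

Call:
{"api": "send_rows", "payload": {"plan": [[[-0.4,3.8,0.4],[-0.04,-0.07,0.03],0],[[-0.4,3.8,0.4],[-0.04,-0.07,0.03],0],[[-0.4,3.8,0.4],[-0.04,-0.07,0.03],0],[[-0.4,3.8,0.4],[-0.04,-0.07,0.03],0],[[-0.4,3.8,0.4],[-0.04,-0.07,0.03],0],[[-0.4,3.8,0.4],[-0.04,-0.07,0.03],0],[[-0.4,3.8,0.4],[-0.04,-0.07,0.03],0],[[-0.4,3.8,0.4],[-0.04,-0.07,0.03],0],[[-0.4,3.8,0.4],[-0.04,-0.07,0.03],0],[[-0.4,3.8,0.4],[-0.04,-0.07,0.03],0]]}}

```text
clock: 9.2
ee_pos: [524.5, -7.1, 216.5]
ee_rot: [-3.14, -0.004, 0.001]
force: [-0.4, 4.6, 6.9]
width: 0.5
```

```bash
python3 -c "
from h import *
st()"
```

```text
t 9.2 p [524.5   -7.06 216.48] F [-0.43  4.58  6.91] w 0.47 x [ 1.     0.003 -0.   ] z [-0.     0.002 -1.   ] q [-0.29  0.64  0.28  1.99 -0.32  0.55  0.22]
tip [524.45  -6.79  50.48] turn needed deg [-0.09  0.02  0.16]
```

Call:
{"api": "send_rows", "payload": {"plan": [[[-0.4,3.8,0.4],[-0.06,-0.05,0.04],0],[[-0.4,3.8,0.4],[-0.06,-0.05,0.04],0],[[-0.4,3.8,0.4],[-0.06,-0.05,0.04],0],[[-0.4,3.8,0.4],[-0.06,-0.05,0.04],0],[[-0.4,3.8,0.4],[-0.06,-0.05,0.04],0],[[-0.4,3.8,0.4],[-0.06,-0.05,0.04],0],[[-0.4,3.8,0.4],[-0.06,-0.05,0.04],0],[[-0.4,3.8,0.4],[-0.06,-0.05,0.04],0],[[-0.4,3.8,0.4],[-0.06,-0.05,0.04],0],[[-0.4,3.8,0.4],[-0.06,-0.05,0.04],0]]}}

```text
clock: 10.2
ee_pos: [524.4, -37.3, 216.5]
ee_rot: [-3.136, -0.008, 0.002]
force: [-0.4, 5.5, 7.0]
width: 0.3
```

```bash
python3 -c "
from h import *
st()"
```

```text
t 10.2 p [524.38 -37.29 216.48] F [-0.42  5.46  6.97] w 0.27 x [ 1.     0.005 -0.001] z [-0.001  0.005 -1.   ] q [-0.22  0.64  0.27  1.99 -0.32  0.56  0.27]
tip [524.21 -36.44  50.48] turn needed deg [-0.3   0.06  0.28]
```

Call:
{"api": "send_rows", "payload": {"plan": [[[-0.4,3.8,0.4],[-0.09,-0.05,0.06],0],[[-0.4,3.8,0.4],[-0.09,-0.05,0.06],0],[[-0.4,3.8,0.4],[-0.09,-0.05,0.06],0],[[-0.4,3.8,0.4],[-0.09,-0.05,0.06],0],[[-0.4,3.8,0.4],[-0.09,-0.05,0.06],0],[[-0.4,3.8,0.4],[-0.09,-0.05,0.06],0],[[-0.4,3.8,0.4],[-0.09,-0.05,0.06],0],[[-0.4,3.8,0.4],[-0.09,-0.05,0.06],0],[[-0.4,3.8,0.4],[-0.09,-0.05,0.06],0],[[-0.4,3.8,0.4],[-0.09,-0.05,0.06],0]]}}

```text
clock: 11.2
ee_pos: [524.3, -66.7, 216.5]
ee_rot: [-3.137, -0.006, 0.004]
force: [-0.9, 4.4, 7.8]
width: 0.6
```

```bash
python3 -c "
from h import *
st()"
```

```text
t 11.2 p [524.28 -66.66 216.49] F [-0.93  4.39  7.84] w 0.58 x [ 1.     0.004 -0.003] z [-0.003  0.005 -1.   ] q [-0.17  0.64  0.27  1.98 -0.31  0.56  0.32]
tip [523.83 -65.9   50.49] turn needed deg [-0.26  0.15  0.23]
```

Call:
{"api": "send_rows", "payload": {"plan": [[[-0.35,3.8,0.4],[-0.1,-0.03,0.06],0],[[-0.35,3.8,0.4],[-0.1,-0.03,0.06],0],[[-0.35,3.8,0.4],[-0.1,-0.03,0.06],0],[[-0.35,3.8,0.4],[-0.1,-0.03,0.06],0],[[-0.35,3.8,0.4],[-0.1,-0.03,0.06],0],[[-0.35,3.8,0.4],[-0.1,-0.03,0.06],0],[[-0.35,3.8,0.4],[-0.1,-0.03,0.06],0],[[-0.35,3.8,0.4],[-0.1,-0.03,0.06],0],[[-0.35,3.8,0.4],[-0.1,-0.03,0.06],0],[[-0.35,3.8,0.4],[-0.1,-0.03,0.06],0]]}}

```text
clock: 12.2
ee_pos: [524.4, -94.8, 216.5]
ee_rot: [-3.137, -0.007, 0.005]
force: [0.1, 6.0, 7.3]
width: 0.9
```

```bash
python3 -c "
from h import *
st()"
```

```text
t 12.2 p [524.37 -94.8  216.46] F [0.09 5.99 7.26] w 0.91 x [ 1.     0.004 -0.003] z [-0.003  0.004 -1.   ] q [-0.11  0.64  0.27  1.97 -0.31  0.57  0.37]
tip [523.87 -94.09  50.46] turn needed deg [-0.24  0.17  0.26]
```

Next stretch slower, since the notch edge should be close.

Call:
{"api": "send_rows", "payload": {"plan": [[[-0.2,2.6,0.5],[-0.08,-0.03,0.05],0],[[-0.2,2.6,0.5],[-0.08,-0.03,0.05],0],[[-0.2,2.6,0.5],[-0.08,-0.03,0.05],0],[[-0.2,2.6,0.5],[-0.08,-0.03,0.05],0],[[-0.2,2.6,0.5],[-0.08,-0.03,0.05],0],[[-0.2,2.6,0.5],[-0.08,-0.03,0.05],0],[[-0.2,2.6,0.5],[-0.08,-0.03,0.05],0],[[-0.2,2.6,0.5],[-0.08,-0.03,0.05],0],[[-0.2,2.6,0.5],[-0.08,-0.03,0.05],0],[[-0.2,2.6,0.5],[-0.08,-0.03,0.05],0]]}}

```text
clock: 13.2
ee_pos: [525.6, -106.3, 216.0]
ee_rot: [-3.126, -0.014, 0.012]
force: [0.6, 4.6, 6.8]
width: 0.2
```

```bash
python3 -c "
from h import *
st()"
```

```text
t 13.2 p [ 525.59 -106.31  216.01] F [0.61 4.61 6.83] w 0.18 x [ 1.     0.009 -0.007] z [-0.007  0.015 -1.   ] q [-0.08  0.65  0.26  1.96 -0.31  0.58  0.4 ]
tip [ 524.36 -103.79   50.03] turn needed deg [-0.87  0.42  0.53]
```

Call:
{"api": "send_rows", "payload": {"plan": [[[-0.2,2,0.4],[-0.2,0.03,0.1],0],[[-0.2,2,0.4],[-0.2,0.03,0.1],0],[[-0.2,2,0.4],[-0.2,0.03,0.1],0],[[-0.2,2,0.4],[-0.2,0.03,0.1],0],[[-0.2,2,0.4],[-0.2,0.03,0.1],0],[[-0.1,1.5,0.4],[-0.1,0.03,0.1],0],[[-0.1,1.5,0.4],[-0.1,0.03,0.1],0],[[-0.1,1,0.4],[-0.1,0.03,0.05],0],[[0,0.5,0.4],[0,0,0],0],[[0,0,0.4],[0,0,0],0]]}}

```text
clock: 14.2
ee_pos: [522.6, -123.2, 210.6]
ee_rot: [3.131, -0.009, -0.01]
force: [-0.1, 1.1, 0.0]
width: 0.7
```

```bash
python3 -c "
from h import *
st()"
```

```text
t 14.2 p [ 522.6  -123.23  210.56] F [-0.1   1.09  0.01] w 0.68 x [ 1.    -0.006 -0.006] z [-0.006 -0.01  -1.   ] q [-0.07  0.66  0.28  1.96 -0.3   0.56  0.4 ]
tip [ 521.54 -124.95   44.58] turn needed deg [ 0.6   0.37 -0.35]
```

The tip has dropped into the notch: tip z = 44.6 with no load. I'll centre it at y≈-116, straighten the tool, then lower to the key.

Call:
{"api": "send_rows", "payload": {"plan": [[[0.3,-1.6,0],[0.15,0.1,-0.1],0],[[0.3,-1.6,0],[0.15,0.1,-0.1],0],[[0.3,-1.6,0],[0.15,0.1,-0.1],0],[[0.3,-1.6,0],[0.15,0.07,-0.05],0],[[0,0,1],[0,0,0],0],[[0,0,1],[0,0,0],0],[[0,0,1],[0,0,0],0],[[0,0,1],[0,0,0],0],[[0,0,1],[0,0,0],0],[[0,0,0.5],[0,0,0],0]]}}

```text
clock: 15.2
ee_pos: [523.9, -116.9, 204.5]
ee_rot: [3.142, 0.0, 0.001]
force: [-0.8, 0.3, 4.4]
width: 0.7
```

```bash
python3 -c "
from h import *
st()"
```

```text
t 15.2 p [ 523.88 -116.92  204.48] F [-0.83  0.34  4.43] w 0.72 x [1.    0.    0.001] z [ 0.001 -0.    -1.   ] q [-0.06  0.67  0.26  1.96 -0.31  0.55  0.41]
tip [ 524.03 -116.93   38.48] turn needed deg [ 0.   -0.05  0.  ]
```

The tip is on the key, 12.0 mm below the rail top, with 4.4 N. Now pressing.

Call:
{"api": "send_rows", "payload": {"plan": [[[0,0,1],[0,0,0],0],[[0,0,1],[0,0,0],0],[[0,0,1],[0,0,0],0],[[0,0,1],[0,0,0],0],[[0,0,1],[0,0,0],0],[[0,0,1],[0,0,0],0],[[0,0,1],[0,0,0],0],[[0,0,1],[0,0,0],0],[[0,0,1],[0,0,0],0],[[0,0,1],[0,0,0],0]]}}

```text
clock: 16.2
ee_pos: [523.9, -117.4, 198.4]
ee_rot: [-3.139, 0.001, -0.001]
force: [-4.3, 1.4, 15.7]
width: 0.4
```

```bash
python3 -c "
from h import *
st()"
```

```text
t 16.2 p [ 523.93 -117.4   198.37] F [-4.31  1.43 15.69] w 0.43 x [ 1.    -0.001  0.001] z [ 0.001  0.002 -1.   ] q [-0.06  0.68  0.25  1.96 -0.32  0.54  0.42]
tip [ 524.08 -116.99   32.37] turn needed deg [-0.14 -0.05 -0.04]
```

Call:
{"api": "send_rows", "payload": {"plan": [[[0,0,1.5],[0,0,0],0],[[0,0,1.5],[0,0,0],0],[[0,0,1.5],[0,0,0],0],[[0,0,1.5],[0,0,0],0],[[0,0,1.5],[0,0,0],0],[[0,0,1.5],[0,0,0],0],[[0,0,1.5],[0,0,0],0],[[0,0,1.5],[0,0,0],0],[[0,0,1.5],[0,0,0],0],[[0,0,1.5],[0,0,0],0]]}}

```text
clock: 17.2
ee_pos: [523.9, -118.9, 198.3]
ee_rot: [-3.131, 0.004, -0.002]
force: [-5.8, 1.7, 21.6]
width: 0.2
```

```bash
python3 -c "
from h import *
st()"
```

```text
t 17.2 p [ 523.88 -118.85  198.31] F [-5.82  1.66 21.63] w 0.22 x [ 1.    -0.003  0.001] z [ 0.001  0.011 -1.   ] q [-0.05  0.68  0.25  1.96 -0.32  0.54  0.42]
tip [ 524.11 -117.06   32.32] turn needed deg [-0.62 -0.08 -0.16]
```

The key is firmly on its stop: 21.6 N with no further travel, 18.15 mm below the rail top. Lifting straight out.

Call:
{"api": "send_rows", "payload": {"plan": [[[0,0,-2],[0,0,0],0],[[0,0,-4],[0,0,0],0],[[0,0,-6],[0,0,0],0],[[0,0,-8],[0,0,0],0],[[0,0,-12],[0,0,0],0],[[0,0,-20],[0,0,0],0],[[0,0,-25],[0,0,0],0],[[0,0,-25],[0,0,0],0],[[0,0,-25],[0,0,0],0],[[0,0,-20],[0,0,0],0]]}}

```text
clock: 18.2
ee_pos: [522.4, -120.5, 353.1]
ee_rot: [-3.131, 0.005, 0.003]
force: [0.9, 0.4, 0.4]
width: 0.3
```

Call:
{"api": "send_rows", "payload": {"plan": [[[-15,0,-10],[0,0,0],0],[[-20,0,-10],[0,0,0],0],[[-20,0,-5],[0,0,0],0],[[-20,0,0],[0,0,0],0],[[-15,0,0],[0,0,0],0],[[-10,0,0],[0,0,0],0],[[0,0,0],[0,0,0],0],[[0,0,0],[0,0,0],0],[[0,0,0],[0,0,0],0],[[0,0,0],[0,0,0],0]]}}

```text
clock: 19.2
ee_pos: [420.7, -121.2, 388.0]
ee_rot: [-3.131, 0.006, -0.021]
force: [0.6, 0.5, 0.7]
width: 0.3
```

Run:
```python
from h import *
st()
im,d=cap('scene','s2')
c=im[120:310,245:430];cv2.imwrite('pics/s2z.png',cv2.resize(c[:,:,::-1],None,fx=3,fy=3,interpolation=cv2.INTER_CUBIC))
im2,d2=cap('top','t2');cv2.imwrite('pics/t2z.png',cv2.resize(im2[90:260,130:530,::-1],None,fx=2,fy=2))
for n,a in (('scene','scene0'),('scene','s2'),('top','top0'),('top','t2')):
    z=np.load(a+'.npz');W=world(n,z['d']);c=z['im'].astype(int)
    m=(abs(W[...,0]-530)<10)&(abs(W[...,1]+116)<14)&(W[...,2]>15)&(W[...,2]<60)
    cl=(W[...,2]>27)&(W[...,2]<37)&(W[...,0]>600)&(W[...,0]<720)&(abs(W[...,1]+8)<45)
    g=(c[...,1]>c[...,0]+35)&(c[...,1]>c[...,2]+15)&(abs(W[...,0]-620)<80)&(abs(W[...,1]+8)<90)&(W[...,2]>10)
    print(a,'key z',np.median(W[m][:,2]),m.sum(),'clamp',np.median(W[cl],0).round(1),np.percentile(W[cl][:,0],[3,97]),cl.sum(),'board',W[g].mean(0).round(1),g.sum())
```

```text
t 19.2 p [ 420.65 -121.17  387.96] F [0.59 0.5  0.73] w 0.27 x [ 1.    -0.004  0.013] z [ 0.013  0.01  -1.   ] q [-0.17  0.2   0.4   2.11 -0.12  0.84  0.3 ]
tip [ 422.83 -119.46  221.98] turn needed deg [-0.59 -0.75 -0.23]
scene0 key z 38.01028526106154 84 clamp [668.6 -15.1  30.9] [654.30676721 691.01200603] 373 board [621.7 -12.2  18.2] 673
s2 key z 32.167779564895 78 clamp [679.2 -15.5  31. ] [663.14734023 696.91466678] 377 board [624.8 -11.   18.3] 743
top0 key z 36.497423657281615 81 clamp [664.6  -7.7  29.6] [650.0766947  680.83945196] 260 board [618.7  -8.7  16.2] 778
t2 key z 30.034765678013173 53 clamp [676.6 -10.2  30.1] [662.53577927 692.45954622] 265 board [620.   -8.7  16.3] 797
```

View pics/s2z.png

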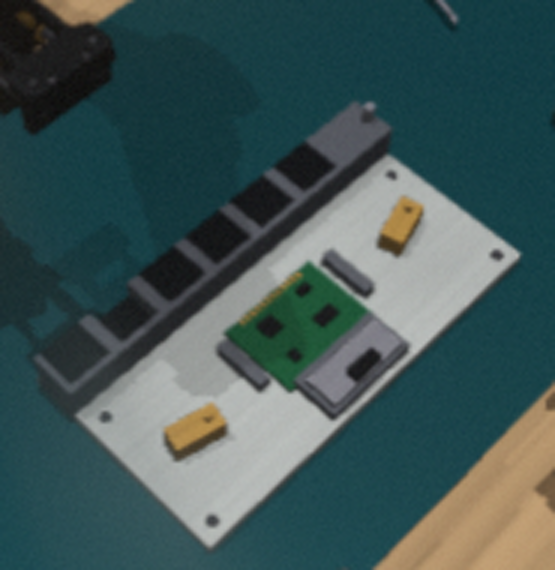

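View pics/t2z.png

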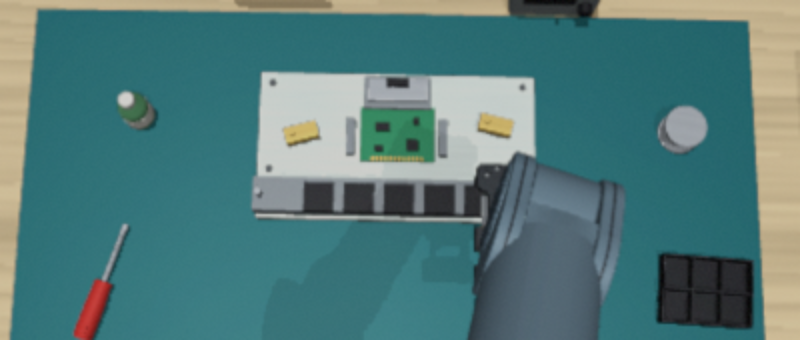

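The clamp has moved about 12 mm outwards: its face at scene zoom (350,370) is now clear of the board edge. The key sits about 6 mm lower. The board, brass blocks, bottle, spool, tray and screwdriver are where they were, and the arm is clear at the lower right of the top view. Handing in.

```bash
python3 -c "
from h import *
print(arm.job_done())"
```

```text
the job is handed in; nothing more can be done
None
```

The clamp is open: I pressed the release key down onto its stop, moved the arm clear and handed the job in at about 19 s of the 69 s allowed.

**What I did:** With closed fingers I touched down about 5 mm to the robot's side of the start block's centre line. I then slid along the rail at about 5–8 N until the tip dropped into the notch in the fifth tile, at y ≈ -116 mm. There I pressed the key down, lifted straight out and moved back towards the robot.

**Last checks:**
- **Key:** The tip stopped 18.15 mm below the rail top, and 21.6 N moved it no further. Depth images show the key 5.8 mm lower in the scene view and 6.5 mm lower in the top view.
- **Clamp:** It moved +12 mm in the top view. The scene view gives +10.6 mm, which I put down to more of the clamp's edge showing as it slid.
- **Everything else:** The board and loose objects look unmoved. The board's measured centre shifted by 1–3 mm, which I take to be the clamp uncovering more of it. The robot is touching nothing, with about 1 N of residual force.

**Other things to know:**
- **Notch known beforehand:** The first depth images had already shown which tile held the notch. I slid the whole way anyway, and touch agreed with the images.
- **Highest reading:** The highest force in the readings, taken at the end of each move, was about 22 N vertical, during the press.

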